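Clamp a toy truck with the ratchet glue clamp

TASK

The two halves of the wooden toy truck lie in the rack clamp and must be drawn together for gluing. The clamp's ratchet is still set to open: flip the yellow thumb lever over to the clamping side, then swing the red-knobbed handle back and forth until the halves have met and the jaw grips them clearly firm, but stop there, for forcing it further crushes the soft wood. Move the jaw only by the ratchet handle (do not push the jaw, the toothed wheel or the truck halves by hand), leave the lever on the clamping side, leave the other things on the table alone and let go at the end.

Things in the scene. Friction and masses are not known exactly. Their poses are not given: they have to be found in the camera images.
- clamp: Green cast rack clamp, fixed to the table. Origin at table height under the handle's axis; x points away from the handle's side, y along the bed from the ratchet to the fence, z up. Base 130 x 370 x 14 mm; gearbox 92 x 92 mm, top at 40 mm; then along +y the jaw, a bed 66 mm wide (top at 22 mm) between steel rails (top at 34 mm), and the fence (top at 70 mm).
- axis (a point): The upright axis of the handle and the toothed wheel, at the underside of the handle's bar (59 mm above the table). Fixed to the clamp.
- handle (a joint): Angle of the ratchet handle (rad): 0 when it points along the clamp's -x, growing clockwise seen from above (the clamping stroke: the knob moves towards the clamp's +y). Hard stops at -0.52 and +0.52: they feel firm too, but are not the wood. The handle is a dark flat bar 26 mm wide, top 67 mm above the table; it stays where it is left (about 1 N at the knob).
- knob (a point): Middle (95 mm above the table) of the red knob standing on the handle's end: an upright cylinder 24 mm across, from 67 to 122 mm above the table, 130 mm from the handle's axis. It is fixed to the bar. A slow clamping swing takes about 5 N here while the jaw runs free; with the halves met, 7 N means 20 N at the jaw, 11 N means 55 N, 17 N means 110 N (crushed). Stop at about 9 to 13 N.
- pawl (a joint): Angle of the yellow thumb lever relative to the handle bar (rad), 0 in line with it, positive clockwise from above (fin towards the clamp's +y). Over-centre spring: it rests at -0.2 to -0.47 (opening side, as at the start) or +0.2 to +0.47 (clamping side) and snaps across the middle. It wags between about 0.2 and 0.47 as teeth click by on the idle swing; 0.47 is fully in a tooth.
- fin (a point): Middle (95 mm above the table) of the upright yellow fin on the thumb lever's end, the part to push sideways (about 2 N): 18 mm long along the lever, 7 mm thick, from 74 to 108 mm above the table, 30 mm from the lever's pin, which stands on the bar 48 mm from the handle's axis. A swing towards the side to which the fin leans turns the wheel; the other way clicks idle.
- ratchet: Steel toothed wheel under the handle, 80 mm across, 43 to 55 mm above the table; origin on its axis at table height. 18 teeth of 0.35 rad: up to that much of each clamping stroke may be idle before it is taken along. It moves the jaw 15 mm per radian and stays where it is left: a brake holds about 33 N at the jaw; anything above eases back to that once the handle is let go.
- jaw: The moving jaw, a green block 66 x 18 x 42 mm with a cork face, sprung (40 N per mm). Its origin lies at table height on the handle's axis at the start and moves along the clamp's +y as the clamp closes; the cork face, towards the rear half, is 96 mm from it along +y, centred 44 mm above the table.
- rear_half: Rear half of the toy truck, nearer to the jaw: pale wood block 56 mm wide, 60 mm long along the bed, 34 mm high, a small red board on top, two dowels on its front face that slip into the other half without effort. Loose on the bed between the rails. Origin in the middle of its underside.
- front_half: Front half of the toy truck, standing against the fence: pale wood block of the same size with a red cab on top. Loose. Origin in the middle of its underside.
- rear_joint (a point): Middle of the rear half's joint face (17 mm above its underside), which shall meet the front half's.
- front_joint (a point): Middle of the front half's joint face (17 mm above its underside). At the start the joint faces are 6 to 10 mm apart; the jaw has to travel 17 to 29 mm in all, more than one swing of the handle (at most 15 mm) can give.
- glue: White glue bottle with an orange cap, 48 mm across, 105 mm tall, standing beside the clamp. Leave alone. Origin under its middle.
- wheel: Red wooden toy wheel lying flat, 64 mm across, 16 mm thick. Leave alone. Origin under its middle.
- blank: Pale wooden disc lying flat, 90 mm across, 22 mm thick. Leave alone. Origin under its middle.
Things that resemble listed ones, but are neither listed nor needed, are in the scene too. Leave any pink or purple look-alike of the rear_half alone.

How it is judged:
By the outcome, as a careful person would: the job done as asked, in the order asked, and still so for the second after the job is handed in, with the robot touching nothing.
It also fails if it takes over 70 s, if anything falls off the work surface, if the arm or the gripper's body presses on something with over 40 N, if the wrist force passes 120 N, or if a joint passes its speed limit or range.

ROBOT

A 7-joint arm with a two-finger parallel gripper is mounted at the origin on the work surface. World frame = base frame: x ahead of the robot, y to its left, z up, the work surface at z = 0. Lengths are in m, angles in rad, forces in N, time in s.
With the tool pointing down it reaches from about 0.425 to 0.875 m from the base axis. Payload 4.7 kg.
Tool frame: the origin (TCP) lies midway between the tips of the shut fingers; the grasp point (between the pads) lies ctrl.grasp_offset behind it (ctrl.grasp_offset is the distance from the TCP to the grasp point, in m); z points along the fingers, y is the direction in which the jaws open and shut (so a half turn about z gives the same grasp; the last joint's range is limited). The gripper opens to 85 mm and grips with 20 to 120 N. Pads are 22 mm wide; open, the fingers measure 114 mm over their backs; the gripper's body (76 mm by 85 mm) begins 54 mm behind the grasp point. The pads swing forward as they close: fully open they stand 13 mm farther back than shut.
Start: joints at [-1.272, 0.321, -0.07, 1.45, 0.023, 1.371, -0.057], TCP at [0.183, 0.624, 0.231] pointing down, gripper open.
Joint ranges: [-2.86, 2.86], [-0.3, 2.09], [-1.38, 1.24], [0.06, 2.45], [-1.56, 4.7], [0.09, 2.05], [-2.69, 2.69]. Speed limits (rad/s): [2.57, 2.57, 3.14, 3.14, 3.14, 3.14, 3.14].

INTERFACE

Orientations are given as [roll, pitch, yaw] about the fixed x, y, z axes, in that order (R = Rz(yaw) Ry(pitch) Rx(roll)).
In Python, from cell import ctrl, imaging gives the robot as it stands. The module is installed in compiled form; this text tells all that it offers.
- The arm moves only by the shell command python3 -m pendant 'ROWS'. ROWS is text: rows parted by semicolons, each of 7 numbers parted by spaces: the turn, a rotation vector about the tool's x, y, z in rad, then the shift along the tool's x, y, z in mm, then the finger opening in mm, from 0 to 85.4. A call has exactly 10 rows; each row shifts and turns the pose as measured when the row begins, along the tool's axes as they then stand; what a row does not reach is not made up. A row lasts 1/12 s, in which the tool goes at most 41.7 mm and 7.16 degrees, less where a joint would pass 70% of its speed; a pose out of reach is approached as far as the arm can. A call with a gripper value outside its range is refused whole. The fingers move at their own pace and stop on an object; the grip force is fixed at half the most. Time passes only in rows, so rows that do not move let the fingers close, or fill a call up. It gives the time, the measured TCP pose, the force and the opening at its end, in the units of the state.
- ctrl.get_state(): the state, without advancing time (a new reading comes with each control period).
- imaging.grab_frame(name): name is "side" or "top" or "wrist"; returns a dict with "pixels" (400x640x3 uint8, blue, green, red), "fx", "fy", "cx", "cy" (pixels), "dist_coeffs" ([k1, k2, p1, p2, k3] as OpenCV has them; the pictures are not rectified), "camera_from_world" (4x4, takes a point from world to camera coordinates); the wrist camera has in their place "mount" (4x4, takes a point from camera to tool coordinates, whose origin is the TCP and whose axes are the flange's). Camera axes: x right, y down, z forward; pixel columns grow to the right and rows downward; lengths in m; the calibration is good to about 2 mm. A picture is of the moment at which its call begins: read the wrist's pose just before it. There is no depth.
- ctrl.hand_in(): hands the job in, once; it reports no verdict.
The state is a dict: "clock": time; "joint_pos": joint angles; "dq": joint speeds; "effort": joint torques, N m; "eef_pos": TCP position; "tool_rot": TCP orientation; "ft_force": force on the tool from outside, world axes, zero at the start; "torque": the same for the moment, N m; "gripper_width": opening from 0.0 (shut) to 1.0 (fully open).
Only numpy, scipy, OpenCV 4.12 (cv2) and the standard library are available. Lean on these libraries where they do the work, as an engineer would, in place of code of your own. Each camera call takes 0.05 s, during which the arm holds its last target. There are 200 camera calls.

## Working session

There is one attempt and no reset: what is moved stays moved. The work goes in short steps, Python scripts to look and compute and a shell command to move; the robot and the scene stay as the last step left them, time stands still between calls to the robot, and variables do not carry over. Pictures are saved under pics/ and viewed, about 8 in all and at most 12, crops included, and the job is handed in when it is done.

```bash
mkdir -p pics
cat > h.py <<'E'
from cell import ctrl, imaging
import numpy as np, cv2
from scipy.spatial.transform import Rotation as R
def pose():
    s=ctrl.get_state(); T=np.eye(4); T[:3,:3]=R.from_euler('xyz',s['tool_rot']).as_matrix(); T[:3,3]=s['eef_pos']; return s,T
def grab(n,save=None):
    s,T=pose(); f=imaging.grab_frame(n)
    f['wc']=T@np.array(f['mount']) if n=='wrist' else np.linalg.inv(np.array(f['camera_from_world']))
    f['K']=np.array([[f['fx'],0,f['cx']],[0,f['fy'],f['cy']],[0,0,1]])
    if save: cv2.imwrite('pics/'+save,f['pixels'])
    return f
def cast(f,uv,z):
    p=cv2.undistortPoints(np.array(uv,float).reshape(-1,1,2),f['K'],np.array(f['dist_coeffs'],float)).reshape(-1,2)
    d=np.c_[p,np.ones(len(p))]@f['wc'][:3,:3].T; o=f['wc'][:3,3]
    return o+d*((z-o[2])/d[:,2])[:,None]
def proj(f,P):
    M=np.linalg.inv(f['wc']); r=cv2.Rodrigues(M[:3,:3])[0]
    return cv2.projectPoints(np.array(P,float).reshape(-1,1,3),r,M[:3,3],f['K'],np.array(f['dist_coeffs'],float))[0].reshape(-1,2)
E
python3 - <<'E'
from h import *
s,T=pose(); print(s, ctrl.grasp_offset)
grab('top','top0.png');grab('side','side0.png')
E
```

```text
{'clock': 0.0, 'joint_pos': array([-1.27186461,  0.32179371, -0.07008942,  1.45168027,  0.02259651,
        1.37078747, -0.05690609]), 'dq': array([ 0.00057965, -0.00033752, -0.00075211, -0.00072298, -0.00030793,
        0.00084498, -0.00030634]), 'effort': array([ 3.32122490e-04, -4.93592191e+01, -3.82320397e-01, -3.14335406e+01,
        1.28745832e-02,  1.17071072e-02, -1.16161246e-05]), 'eef_pos': array([0.18253977, 0.6232831 , 0.2302399 ]), 'tool_rot': array([-3.13971321e+00,  9.37742209e-05,  2.85678938e+00]), 'ft_force': array([ 0.26185655, -0.56492326,  0.1534196 ]), 'torque': array([-0.00531089,  0.04223428,  0.02204632]), 'gripper_width': 0.9980905421857209} 0.0187
```

View pics/top0.png

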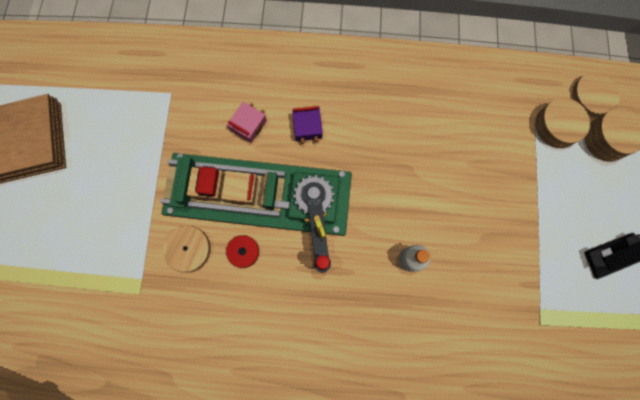

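View pics/side0.png

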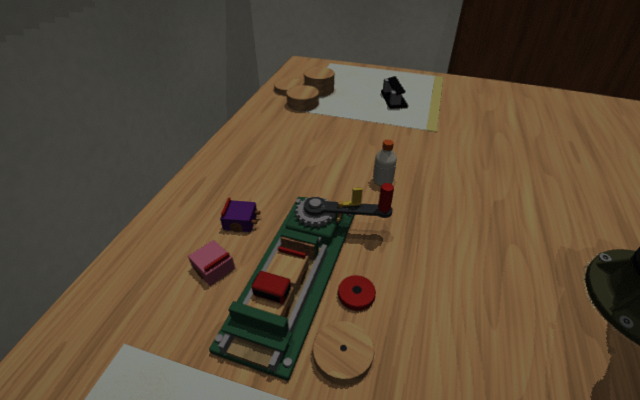

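The top view shows the hub at about (314,194), the red knob at (322,263) and the yellow fin at (320,228). The bed runs left to the fence at (182,182). The side view shows the same layout, with the bottle beyond the knob.

```bash
cat >> h.py <<'E'
def blobs(f,kind,amin=15):
    b,g,r=[f['pixels'][:,:,i].astype(int) for i in range(3)]
    m={'red':(r>110)&(g<60)&(b<60),'yel':(r>150)&(g>120)&(b<70)}[kind]
    n,l,st,c=cv2.connectedComponentsWithStats(m.astype(np.uint8))
    return [(st[i,4],c[i].round(1).tolist(),st[i,:4].tolist()) for i in range(1,n) if st[i,4]>=amin]
E
python3 - <<'E'
from h import *
for n in('top','side'):
    f=grab(n); print(n,f['wc'][:3,3],[ (k,blobs(f,k)) for k in('red','yel')])
    if n=='top':
        print('hub',cast(f,[[314,194]],.067),'knobtop',cast(f,[[322,263]],.122))
        for k,p in {'corner_br':[346,233],'corner_tr':[351,172],'tl':[174,154],'bl':[163,214]}.items(): print(k,cast(f,[p],.014))
        print('bottle',cast(f,[[423,256]],.105),'fin',cast(f,[[321,228]],.108))
        x=f['pixels'][135:290,150:440]; cv2.imwrite('pics/c1.png',cv2.resize(x,None,fx=2.7,fy=2.7,interpolation=2))
E
```

```text
top [ 0.45451258 -0.0152984   0.82987013] [('red', [(np.int32(35), [305.8, 108.1], [294, 107, 24, 3]), (np.int32(53), [238.6, 127.7], [229, 122, 20, 13]), (np.int32(435), [205.7, 179.9], [196, 167, 20, 27]), (np.int32(67), [250.0, 186.3], [248, 174, 5, 26]), (np.int32(750), [242.4, 251.2], [227, 236, 32, 32]), (np.int32(137), [322.6, 261.7], [316, 255, 14, 14])]), ('yel', [(np.int32(72), [319.5, 225.7], [315, 216, 10, 20])])]
hub [[ 0.61637186 -0.0012726   0.067     ]] knobtop [[ 0.48810366 -0.02479463  0.122     ]]
corner_br [[ 0.55476902 -0.06870301  0.014     ]]
corner_tr [[ 0.67854727 -0.07106922  0.014     ]]
tl [[0.68905699 0.29248922 0.014     ]]
bl [[0.56380206 0.29630907 0.014     ]]
bottle [[ 0.51378219 -0.19807781  0.105     ]] fin [[ 0.54857155 -0.01879798  0.108     ]]
side [0.45888356 0.49148188 0.53252936] [('red', [(np.int32(33), [387.9, 142.0], [384, 140, 9, 5])]), ('yel', [])]
```

View pics/c1.png

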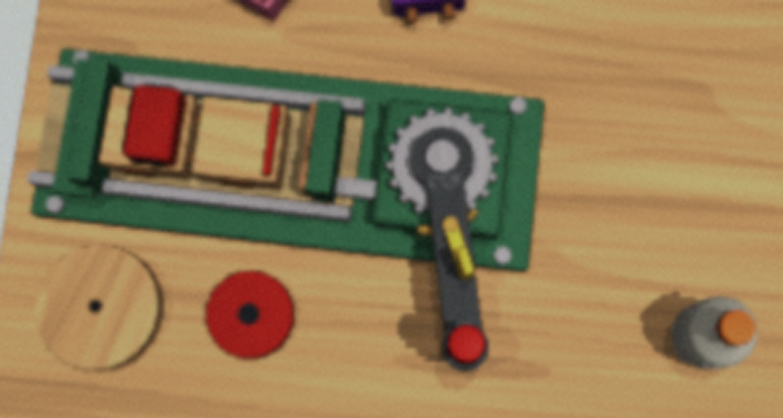

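The base-frame estimates are: clamp yaw ≈ -0.027, axis ≈ (0.616, -0.001), knob ≈ (0.488, -0.024), so the handle is at about -0.21. I'll move over near the fin on its -y side with the fingers shut.

```bash
python3 -m pendant '0 0 0 -28 -28 0 0;0 0 0 -28 -28 0 0;0 0 0 -28 -28 0 0;0 0 0 -28 -28 0 0;0 0 0 -28 -28 0 0;0 0 0 -28 -28 0 0;0 0 0 -28 -28 0 0;0 0 0 -28 -28 0 0;0 0 0 -28 -28 0 0;0 0 0 -28 -28 0 0'
cat > d.py <<'E'
from h import *
import sys
t=np.array([float(a) for a in sys.argv[1:4]]); yaw=float(sys.argv[4])
s,T=pose(); D=T[:3,:3].T@(t-T[:3,3])*1000
Rt=R.from_euler('xyz',[np.pi,0,yaw]); rv=(R.from_matrix(T[:3,:3]).inv()*Rt).as_rotvec()
print('t',s['clock'],'pos',s['eef_pos'].round(4),'F',s['ft_force'].round(1),'shift now-axes mm',D.round(1),'rotvec',rv.round(3),'shift target-axes',(Rt.as_matrix().T@(t-T[:3,3])*1000).round(1),'j',s['joint_pos'].round(2))
E
python3 d.py .545 -.075 .2 3.115
```

```text
clock: 1.03
eef_pos: [0.3726, 0.2699, 0.2247]
tool_rot: [-3.139, -0.007, 2.877]
ft_force: [1.6, 1.0, 0.8]
gripper_width: -0.003
t 1.0333 pos [0.3726 0.2699 0.2247] F [1.6 1.  0.8] shift now-axes mm [-256.8 -287.7   23.6] rotvec [-0.001 -0.007 -0.238] shift target-axes [-181.6 -340.2   24.7] j [-0.89 -0.08  0.2   1.91  0.01  1.32  0.61]
```

```bash
python3 -m pendant '0 0 -.08 -18 -34 0 0;0 0 -.08 -18 -34 0 0;0 0 -.08 -18 -34 0 0;0 0 0 -18 -34 0 0;0 0 0 -18 -34 0 0;0 0 0 -18 -34 0 0;0 0 0 -18 -34 0 0;0 0 0 -18 -34 0 0;0 0 0 -18 -34 0 0;0 0 0 0 0 0 0'
python3 d.py .545 -.075 .2 3.115
python3 - <<'E'
from h import *
f=grab('wrist','w1.png'); print(blobs(f,'red'),blobs(f,'yel'))
E
```

```text
clock: 1.87
eef_pos: [0.5168, -0.0723, 0.2251]
tool_rot: [3.141, 0.0, 3.118]
ft_force: [-1.4, -1.3, -0.3]
gripper_width: 0.002
t 1.8667 pos [ 0.5168 -0.0723  0.2251] F [-1.4 -1.3 -0.3] shift now-axes mm [-28.3  -2.   25.1] rotvec [0.001 0.    0.003] shift target-axes [-28.3  -1.9  25.1] j [-0.57  0.04  0.69  1.8  -0.03  1.31  1.67]
[(np.int32(643), [381.1, 159.2], [367, 145, 29, 29]), (np.int32(1524), [604.1, 281.7], [582, 260, 46, 45]), (np.int32(113), [508.8, 281.8], [505, 271, 9, 23])] [(np.int32(26), [385.8, 235.1], [383, 232, 8, 6])]
```

View pics/w1.png

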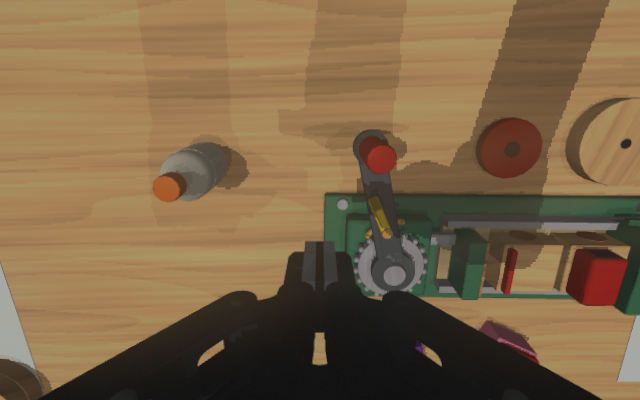

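The wrist view shows the hub at (395,275), the knob top at (381,159) and the fin around (378,212). The fingertips at (320,245) are off to the -y side.

Run:
```python
from h import *
f=grab('wrist'); print('cam',f['wc'][:3,3])
k=cast(f,[[381.1,159.2]],.122)[0]; a=cast(f,[[395,275]],.072)[0]
print('knob',k,'axis',a, np.hypot(*(k-a)[:2]))
b,g,r=[f['pixels'][:,:,i].astype(int) for i in range(3)]
m=((r>70)&(g>50)&(b<.45*g)&(r<1.7*g)).astype(np.uint8); m[:,:360]=0;m[:,410:]=0; m[:185]=0; m[245:]=0
n,l,st,c=cv2.connectedComponentsWithStats(m)
for i in range(1,n):
    if st[i,4]>15:
        print(st[i],c[i]); 
        ys,xs=np.where(l==i); print('top rows', [(y,xs[ys==y].min(),xs[ys==y].max()) for y in range(ys.min(),ys.max()+1,4)])
for uv in [[371,200],[384,230],[377,213]]: print(uv,cast(f,[uv],.108),cast(f,[uv],.074))
```

```text
cam [ 0.43917625 -0.06792166  0.36677998]
knob [ 0.48859229 -0.02240101  0.122     ] axis [0.61631357 0.00464533 0.072     ] 0.13055355027953133
[365 201  21  33 226] [376.18141593 220.14159292]
top rows [(201, np.int64(365), np.int64(365)), (205, np.int64(366), np.int64(366)), (209, np.int64(367), np.int64(376)), (213, np.int64(369), np.int64(378)), (217, np.int64(371), np.int64(380)), (221, np.int64(372), np.int64(381)), (225, np.int64(374), np.int64(383)), (229, np.int64(375), np.int64(385)), (233, np.int64(377), np.int64(377))]
[371, 200] [[ 0.52500705 -0.02688325  0.108     ]] [[ 0.53628399 -0.02149139  0.074     ]]
[384, 230] [[ 0.55176458 -0.01533693  0.108     ]] [[ 0.56655708 -0.00842805  0.074     ]]
[377, 213] [[ 0.53642506 -0.02165455  0.108     ]] [[ 0.54920217 -0.01557572  0.074     ]]
```

```bash
python3 -m pendant '0 0 0 -9 0 0 0;0 0 0 -9 0 0 0;0 0 0 -8 0 20 0;0 0 0 0 0 25 0;0 0 0 0 0 25 0;0 0 0 0 0 25 0;0 0 0 0 0 20 0;0 0 0 0 0 15 0;0 0 0 0 0 6 0;0 0 0 0 0 0 0'
python3 d.py .543 -.045 .088 3.115
```

```text
clock: 2.8
eef_pos: [0.5425, -0.0439, 0.0825]
tool_rot: [3.124, -0.003, -3.133]
ft_force: [0.2, -0.3, 0.6]
gripper_width: -0.004
t 2.8 pos [ 0.5425 -0.0439  0.0825] F [ 0.2 -0.3  0.6] shift now-axes mm [-0.5 -1.  -5.5] rotvec [ 0.017 -0.003  0.035] shift target-axes [-0.6 -1.  -5.5] j [-0.53  0.26  0.65  1.9  -0.2   1.04  1.79]
```

```bash
python3 -m pendant '0.017 0 .03 0 3 -3 0;0 0 0 0 3 0 0;0 0 0 0 3 0 0;0 0 0 0 3 0 0;0 0 0 0 3 0 0;0 0 0 0 3 0 0;0 0 0 0 3 0 0;0 0 0 0 0 0 0;0 0 0 0 0 0 0;0 0 0 0 0 0 0'
python3 - <<'E'
from h import *
f=grab('wrist','w2.png')
g=grab('top','t2.png')
a=cv2.resize(f['pixels'][120:320,280:480],None,fx=2,fy=2); b=cv2.resize(g['pixels'][150:290,260:400],(400,400)); cv2.imwrite('pics/c2.png',np.hstack([a,b]))
print(blobs(g,'red'),blobs(g,'yel'))
E
```

```text
clock: 3.63
eef_pos: [0.545, -0.0182, 0.0895]
tool_rot: [3.139, 0.001, 3.126]
ft_force: [0.4, 0.2, -0.1]
gripper_width: 0.0
[(np.int32(43), [305.5, 108.6], [294, 107, 24, 4]), (np.int32(55), [238.4, 127.9], [229, 122, 20, 13]), (np.int32(457), [205.8, 180.0], [196, 167, 21, 27]), (np.int32(26), [250.7, 180.6], [249, 174, 4, 16]), (np.int32(114), [252.7, 255.9], [244, 246, 15, 20])] [(np.int32(87), [423.1, 255.9], [418, 251, 11, 11])]
```

View pics/c2.png

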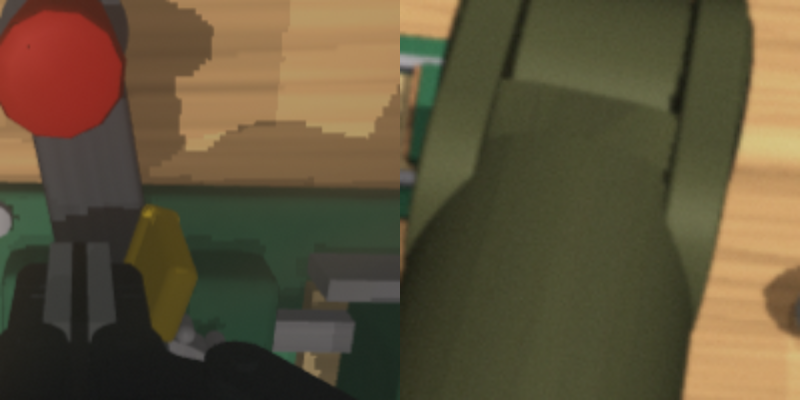

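The left panel (wrist) shows the fin now on the +y side of the bar, which looks flipped. I'll back off, rise, and confirm with a clear view.

```bash
python3 -m pendant '0 0 0 0 -10 0 0;0 0 0 0 -10 0 0;0 0 0 0 -10 0 0;0 0 0 0 0 -10 0;0 0 0 5 0 -20 0;0 0 0 10 0 -20 0;0 0 0 10 0 -20 0;0 0 0 10 0 -10 0;0 0 0 10 0 0 0;0 0 0 0 0 0 0'
python3 d.py .489 -.022 .18 3.115
python3 - <<'E'
from h import *
f=grab('wrist','w3.png')
k=blobs(f,'red',300); print(k)
for q in k: print(cast(f,[q[1]],.122))
cv2.imwrite('pics/c3.png',cv2.resize(f['pixels'][60:330,250:520],None,fx=2,fy=2,interpolation=2))
E
```

```text
clock: 4.57
eef_pos: [0.4975, -0.0576, 0.1764]
tool_rot: [3.14, 0.002, 3.115]
ft_force: [-0.3, 0.2, 0.1]
gripper_width: -0.002
t 4.5667 pos [ 0.4975 -0.0576  0.1764] F [-0.3  0.2  0.1] shift now-axes mm [ 9.5 35.3 -3.6] rotvec [ 0.001  0.002 -0.   ] shift target-axes [ 9.5 35.3 -3.6] j [-0.6   0.03  0.68  1.91 -0.02  1.21  1.63]
[(np.int32(403), [372.5, 197.4], [360, 188, 31, 22]), (np.int32(1476), [624.3, 334.7], [604, 308, 36, 50])]
[[ 0.48476276 -0.02461108  0.122     ]]
[[0.5897817  0.15164363 0.122     ]]
```

View pics/c3.png

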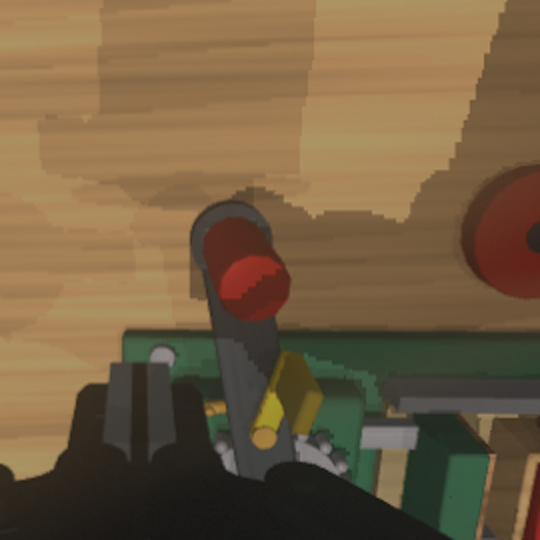

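The fin now leans to the +y (clamping) side of the bar, at crop (285,395) with the bar line to its left. The knob top sits near world (0.487, -0.023). Next I'll centre open fingers over the knob, aligned with the handle.

```bash
python3 -m pendant '0 0 0 3 10 0 42;0 0 0 3 10 0 42;0 0 0 2 8 0 42;0 0 0 0 5 0 42;0 0 -.1 0 0 0 42;0 0 -.1 0 0 0 42;0 0 0 0 0 0 42;0 0 0 0 0 0 42;0 0 0 0 0 0 42;0 0 0 0 0 0 42'
python3 d.py .488 -.023 .081 3.32
```

```text
clock: 5.45
eef_pos: [0.4945, -0.0242, 0.1765]
tool_rot: [-3.139, 0.004, -2.97]
ft_force: [0.6, -0.3, 0.7]
gripper_width: 0.492
t 5.45 pos [ 0.4945 -0.0242  0.1765] F [ 0.6 -0.3  0.7] shift now-axes mm [ 6.6  2.5 95.5] rotvec [-0.002  0.004 -0.007] shift target-axes [ 6.2  2.3 95.5] j [-0.64  0.01  0.65  1.92 -0.    1.21  1.75]
```

```bash
python3 -m pendant '0 0 0 6 2 0 42;0 0 0 0 0 0 42;0 0 0 0 0 8 42;0 0 0 0 0 8 42;0 0 0 0 0 8 42;0 0 0 0 0 8 42;0 0 0 0 0 8 42;0 0 0 0 0 4 42;0 0 0 0 0 0 42;0 0 0 0 0 0 42'
python3 d.py .488 -.023 .081 3.32
python3 - <<'E'
from h import *
f=grab('wrist','w4.png'); cv2.imwrite('pics/c4.png',cv2.resize(f['pixels'][130:330,220:420],None,fx=2,fy=2))
E
```

```text
clock: 6.28
eef_pos: [0.4864, -0.0239, 0.1261]
tool_rot: [-3.139, 0.001, -2.975]
ft_force: [0.7, 0.6, 0.1]
gripper_width: 0.492
t 6.2833 pos [ 0.4864 -0.0239  0.1261] F [0.7 0.6 0.1] shift now-axes mm [-1.6  0.7 45.1] rotvec [-0.002  0.001 -0.011] shift target-axes [-1.7  0.6 45.1] j [-0.63  0.05  0.65  2.   -0.03  1.1   1.77]
```

View pics/c4.png

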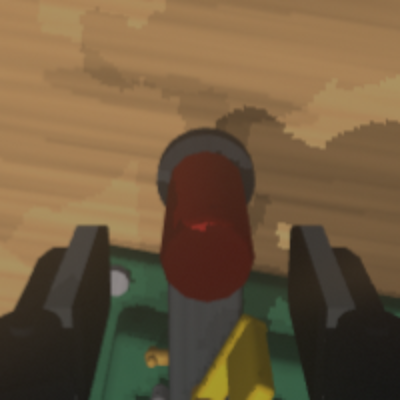

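The knob top at crop (207,260) sits centred between the fingers, which are at x≈90 and x≈310. I'll descend and narrow to a cage.

```bash
python3 -m pendant '0 0 0 0 0 8 42;0 0 0 0 0 8 42;0 0 0 0 0 8 42;0 0 0 0 0 8 42;0 0 0 0 0 6 42;0 0 0 0 0 3 42;0 0 0 0 0 0 28;0 0 0 0 0 0 28;0 0 0 0 0 0 28;0 0 0 0 0 0 28'
python3 d.py .488 -.023 .081 3.32
```

```text
clock: 7.17
eef_pos: [0.4871, -0.0238, 0.0812]
tool_rot: [-3.139, 0.002, -2.974]
ft_force: [-0.2, -0.9, 0.3]
gripper_width: 0.327
t 7.1667 pos [ 0.4871 -0.0238  0.0812] F [-0.2 -0.9  0.3] shift now-axes mm [-1.   0.7  0.2] rotvec [-0.003  0.002 -0.011] shift target-axes [-1.   0.7  0.2] j [-0.62  0.12  0.65  2.04 -0.08  1.01  1.81]
```

```bash
cat > q.py <<'E'
from h import *
s,T=pose(); A=np.array([.6163,.003]); C=.027
v=s['eef_pos'][:2]-A; th=-(np.arctan2(-v[1],-v[0])+C)
n=np.array([v[1],-v[0]])/np.hypot(*v)
yaw=s['tool_rot'][2]%(2*np.pi)
f=s['ft_force']
print('t %.2f th %.3f r %.1f z %.1f Ftan %.1f Frad %.1f Fz %.1f yawerr(+turn) %.3f jx %s'%(s['clock'],th,np.hypot(*v)*1e3,s['eef_pos'][2]*1e3,f[:2]@n,f[:2]@v/np.hypot(*v),f[2],yaw-(np.pi-C-th),s['joint_pos'].round(2)[[0,2,6]]))
E
python3 q.py
python3 -m pendant '0 0 .03 0 4 0 28;0 0 .03 0 4 0 28;0 0 .03 0 4 0 28;0 0 .03 0 4 0 28;0 0 .03 0 4 0 28;0 0 .03 0 4 0 28;0 0 .03 0 4 0 28;0 0 .03 0 4 0 28;0 0 .03 0 4 0 28;0 0 .03 0 4 0 28' | grep force;python3 q.py
```

```text
t 7.17 th -0.232 r 131.9 z 81.2 Ftan -0.9 Frad 0.4 Fz 0.3 yawerr(+turn) -0.038 jx [-0.62  0.65  1.81]
ft_force: [-0.4, -6.3, -0.4]
t 8.00 th -0.055 r 129.0 z 81.7 Ftan -6.3 Frad 0.5 Fz -0.4 yawerr(+turn) -0.186 jx [-0.69  0.65  1.4 ]
```

```bash
python3 -m pendant '0 0 0 1 6 0 28;0 0 0 1 6 0 28;0 0 0 1 6 0 28;0 0 .01 1 6 0 28;0 0 .01 1 6 0 28;0 0 .02 0 6 0 28;0 0 .02 0 6 0 28;0 0 .02 0 6 0 28;0 0 .03 0 6 0 28;0 0 .03 0 6 0 28' | grep force;python3 q.py
```

```text
ft_force: [-2.2, -4.5, 1.1]
t 8.83 th 0.257 r 130.2 z 81.3 Ftan -5.0 Frad 0.9 Fz 1.1 yawerr(+turn) -0.037 jx [-0.76  0.63  1.14]
```

```bash
python3 -m pendant '0 0 .025 0 6 0 28;0 0 .025 0 6 0 28;0 0 .03 0 6 0 28;0 0 .03 0 6 0 28;0 0 .03 0 6 0 28;0 0 .03 0 5 0 28;0 0 0 0 3 0 28;0 0 0 0 0 0 28;0 0 0 0 0 0 28;0 0 0 0 0 0 28' | grep force;python3 q.py
python3 - <<'E'
from h import *
g=grab('top','t5.png'); cv2.imwrite('pics/c5.png',cv2.resize(g['pixels'][140:290,150:370],None,fx=3,fy=3,interpolation=2))
E
```

```text
ft_force: [-0.6, -0.9, 0.4]
t 9.67 th 0.459 r 129.9 z 81.2 Ftan -1.1 Frad 0.1 Fz 0.4 yawerr(+turn) -0.020 jx [-0.79  0.63  0.93]
```

View pics/c5.png

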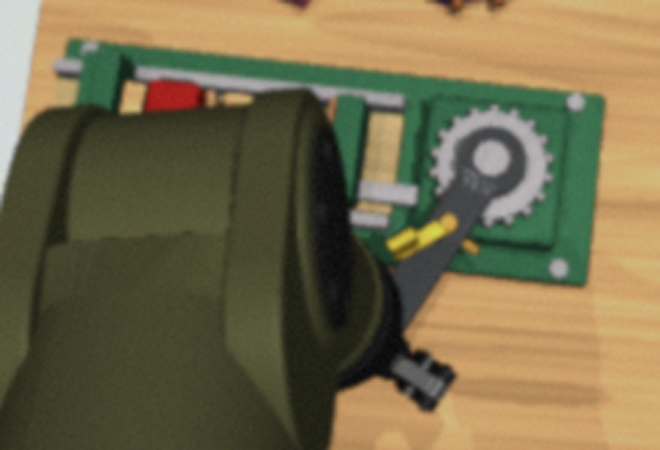

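The top view shows the jaw advanced (its gearbox-side edge is now at column ~270, previously ~277) and the lever still on the clamping side. Now the idle swing back.

```bash
python3 -m pendant '0 0 -.035 0 -6 0 28;0 0 -.035 0 -6 0 28;0 0 -.035 0 -6 0 28;0 0 -.035 0 -6 0 28;0 0 -.035 0 -6 0 28;0 0 -.035 0 -6 0 28;0 0 -.035 0 -6 0 28;0 0 -.035 0 -6 0 28;0 0 -.035 0 -6 0 28;0 0 -.035 0 -6 0 28' | grep force;python3 q.py
```

```text
ft_force: [-0.6, 0.5, -0.7]
t 10.55 th 0.126 r 128.9 z 86.3 Ftan 0.4 Frad 0.7 Fz -0.7 yawerr(+turn) 0.028 jx [-0.72  0.63  1.37]
```

```bash
python3 -m pendant '0 0 -.03 0 -6 1 28;0 0 -.03 0 -6 1 28;0 0 -.035 0 -6 1 28;0 0 -.035 0 -6 1 28;0 0 -.035 0 -6 1 28;0 0 -.035 0 -6 0 28;0 0 -.035 0 -6 0 28;0 0 -.035 0 -6 0 28;0 0 -.035 0 -6 0 28;0 0 -.035 0 -6 0 28' | grep -E 'force|rot';python3 q.py
```

```text
tool_rot: [-3.124, 0.017, -2.895]
ft_force: [-0.6, 0.9, -0.4]
t 11.38 th -0.241 r 123.9 z 85.2 Ftan 1.0 Frad 0.4 Fz -0.4 yawerr(+turn) 0.033 jx [-0.62  0.64  1.87]
```

```bash
python3 -m pendant '0 0 -.035 0 -6 0 28;0 0 -.035 0 -6 0 28;0 0 -.035 0 -6 0 28;0 0 -.035 0 -6 0 28;0 0 -.035 0 -6 0 28;0 0 -.035 0 -6 0 28;0 0 0 0 -4 0 28;0 0 0 0 0 0 28;0 0 0 0 0 0 28;0 0 0 0 0 0 28' | grep -E 'force|rot';python3 q.py
```

```text
tool_rot: [-3.13, 0.023, -2.668]
ft_force: [1.1, -0.2, -0.1]
t 12.22 th -0.514 r 119.1 z 86.1 Ftan -0.7 Frad -0.9 Fz -0.1 yawerr(+turn) -0.013 jx [-0.55  0.65  2.2 ]
```

```bash
python3 d.py .5 -.06 .081 3.63; python3 -m pendant '0 0 0 2 0 1 28;0 0 0 2 0 1 28;0 0 0 2 0 1 28;0 0 0 2 0 1 28;0 0 0 2 0 1 28;0 0 0 1 0 0 28;0 0 0 0 0 0 28;0 0 0 0 0 0 28;0 0 0 0 0 0 28;0 0 0 0 0 0 28' | grep -E 'force|rot';python3 q.py;  python3 d.py .5 -.06 .081 3.63
```

```text
t 12.2167 pos [ 0.511  -0.0528  0.0861] F [ 1.1 -0.2 -0.1] shift now-axes mm [13.2 -1.3  4.8] rotvec [-0.012  0.023 -0.015] shift target-axes [13.1 -1.2  5.1] j [-0.55  0.15  0.65  2.   -0.11  1.    2.2 ]
tool_rot: [-3.13, 0.025, -2.668]
ft_force: [1.0, -0.5, 0.7]
t 13.05 th -0.509 r 130.3 z 80.7 Ftan -0.9 Frad -0.7 Fz 0.7 yawerr(+turn) -0.008 jx [-0.55  0.65  2.2 ]
t 13.05 pos [ 0.5008 -0.0574  0.0807] F [ 1.  -0.5  0.7] shift now-axes mm [ 1.9 -1.9 -0.3] rotvec [-0.012  0.025 -0.015] shift target-axes [ 1.9 -1.9 -0.3] j [-0.55  0.14  0.65  2.03 -0.1   0.98  2.2 ]
```

```bash
python3 -m pendant '-.012 .025 .03 0 6 0 28;0 0 .03 0 6 0 28;0 0 .03 0 6 0 28;0 0 .03 0 6 0 28;0 0 .03 0 6 0 28;0 0 .03 0 6 0 28;0 0 .03 0 6 0 28;0 0 .03 0 6 0 28;0 0 .03 0 6 0 28;0 0 .03 0 6 0 28' | grep -E 'force|rot';python3 q.py
```

```text
tool_rot: [-3.127, 0.009, -2.989]
ft_force: [3.3, -5.0, -3.4]
t 13.88 th -0.121 r 130.6 z 81.3 Ftan -5.3 Frad -2.8 Fz -3.4 yawerr(+turn) 0.059 jx [-0.65  0.64  1.74]
```

```bash
python3 -m pendant '0 0 .03 0 4 0 28;0 0 .03 0 4 0 28;0 0 .03 0 4 0 28;0 0 .02 0 4 0 28;0 0 .02 0 4 0 28;0 0 .02 0 4 0 28;0 0 .02 0 4 0 28;0 0 .02 0 4 0 28;0 0 .02 0 4 0 28;0 0 .02 0 4 0 28' | grep -E 'force|rot';python3 q.py
```

```text
tool_rot: [-3.103, 0.02, 3.04]
ft_force: [-0.9, -4.4, 1.3]
t 14.72 th 0.035 r 128.4 z 80.8 Ftan -4.5 Frad 0.6 Fz 1.3 yawerr(+turn) -0.040 jx [-0.71  0.64  1.41]
```

```bash
python3 -m pendant '0 0 .02 0 4 0 28;0 0 .02 0 4 0 28;0 0 .02 0 4 0 28;0 0 .02 0 4 0 28;0 0 .02 0 4 0 28;0 0 .02 0 4 0 28;0 0 .02 0 4 0 28;0 0 .02 0 4 0 28;0 0 .02 0 4 0 28;0 0 .02 0 4 0 28' | grep -E 'force|rot';python3 q.py
```

```text
tool_rot: [-3.079, 0.023, 2.815]
ft_force: [-2.5, -4.1, 3.5]
t 15.55 th 0.179 r 126.7 z 80.0 Ftan -4.5 Frad 1.6 Fz 3.5 yawerr(+turn) -0.121 jx [-0.75  0.64  1.13]
```

```bash
python3 d.py .49 .03 .081 2.93; python3 -m pendant '-.03 .01 -.02 1 4 0 28;-.02 .01 -.02 1 4 0 28;0 0 -.01 1 4 0 28;0 0 0 1 4 0 28;0 0 .01 0 4 0 28;0 0 .01 0 4 0 28;0 0 .02 0 4 0 28;0 0 .02 0 4 0 28;0 0 .02 0 4 0 28;0 0 .02 0 4 0 28' | grep -E 'force|rot';python3 q.py
```

```text
t 15.55 pos [0.4922 0.0289 0.08  ] F [-2.5 -4.1  3.5] shift now-axes mm [ 2.5  0.3 -1.1] rotvec [-0.064  0.02  -0.115] shift target-axes [ 2.4  0.6 -1. ] j [-0.75  0.14  0.64  2.03 -0.02  1.01  1.13]
tool_rot: [-3.105, -0.0, 2.749]
ft_force: [-2.0, -4.3, 3.9]
t 16.38 th 0.356 r 128.2 z 79.4 Ftan -4.7 Frad 0.2 Fz 3.9 yawerr(+turn) -0.010 jx [-0.76  0.63  1.09]
```

```bash
python3 -m pendant '-.02 0 .02 1 4 -1 28;-.015 0 .02 0 4 0 28;0 0 .02 0 4 0 28;0 0 .02 0 4 0 28;0 0 .02 0 4 0 28;0 0 .02 0 4 0 28;0 0 .02 0 4 0 28;0 0 0 0 0 0 28;0 0 0 0 0 0 28;0 0 0 0 0 0 28' | grep -E 'force|rot';python3 q.py
python3 - <<'E'
from h import *
g=grab('top','t6.png'); a=g['pixels'][140:230,160:360]
h=grab('side','s6.png'); b=h['pixels'][190:370,200:400]
cv2.imwrite('pics/c6.png',np.hstack([cv2.resize(a,(533,240),interpolation=2),np.zeros((240,1,3),np.uint8),cv2.resize(b,(266,240),interpolation=2)]))
E
```

```text
tool_rot: [-3.134, -0.002, 2.591]
ft_force: [-1.1, -2.1, 1.0]
t 17.22 th 0.518 r 128.6 z 79.8 Ftan -2.4 Frad -0.2 Fz 1.0 yawerr(+turn) -0.006 jx [-0.77  0.64  0.94]
```

View pics/c6.png

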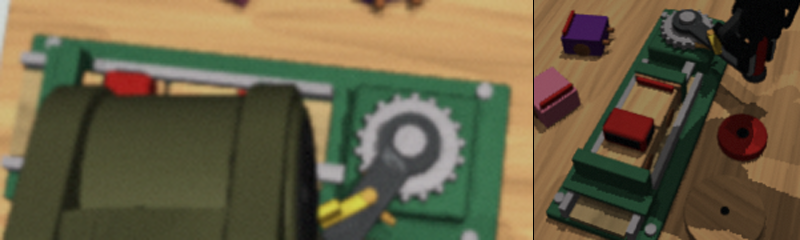

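The side view shows the halves nearly together but not gripped (about 5 N so far), so another stroke is needed.

```bash
python3 -m pendant '0 0 -.035 0 -6 0 28;0 0 -.035 0 -6 .3 28;0 0 -.035 0 -6 .3 28;0 0 -.035 0 -6 .3 28;0 0 -.035 0 -6 .3 28;0 0 -.035 0 -6 .3 28;0 0 -.035 .3 -6 .3 28;0 0 -.035 .3 -6 .3 28;0 0 -.035 .3 -6 .3 28;0 0 -.035 .3 -6 .3 28' | grep force;python3 q.py
python3 -m pendant '0 0 -.035 .5 -6 .3 28;0 0 -.035 .5 -6 .3 28;0 0 -.035 .5 -6 .3 28;0 0 -.035 .5 -6 .3 28;0 0 -.035 .5 -6 .3 28;0 0 -.035 .5 -6 .3 28;0 0 -.035 .5 -6 .3 28;0 0 -.035 .5 -6 .3 28;0 0 -.035 .5 -6 .3 28;0 0 -.035 .5 -6 .3 28' | grep -E 'force|rot';python3 q.py
```

```text
ft_force: [0.5, 1.5, 1.3]
t 18.15 th 0.200 r 129.1 z 79.6 Ftan 1.5 Frad -0.1 Fz 1.3 yawerr(+turn) 0.055 jx [-0.7   0.63  1.38]
tool_rot: [3.102, 0.038, -2.933]
ft_force: [-1.1, 0.4, -0.1]
t 18.98 th -0.122 r 127.2 z 77.8 Ftan 0.5 Frad 1.1 Fz -0.1 yawerr(+turn) 0.114 jx [-0.61  0.64  1.88]
```

```bash
python3 d.py .49 -.03 .082 3.3
python3 -m pendant '0.01 .02 0 0 -6 -1 28;.01 .02 0 0 -6 -1 28;.01 .01 0 0 -6 -1 28;0 0 -.02 .5 -6 -.5 28;0 0 -.03 .5 -6 0 28;0 0 -.035 .5 -6 0 28;0 0 -.035 .5 -6 0 28;0 0 -.035 .5 -6 0 28;0 0 -.035 .5 -6 0 28;0 0 -.035 .5 -6 0 28' | grep -E 'force|rot';python3 q.py; python3 d.py .49 -.03 .082 3.57
```

```text
t 18.9833 pos [ 0.4897 -0.009   0.0778] F [-1.1  0.4 -0.1] shift now-axes mm [  3.9 -20.4  -5.2] rotvec [0.041 0.037 0.051] shift target-axes [  3.  -20.8  -4.2] j [-0.61  0.11  0.64  2.06 -0.13  0.97  1.88]
tool_rot: [3.125, -0.016, -2.693]
ft_force: [-5.0, 16.0, 0.9]
t 19.82 th -0.557 r 127.6 z 80.8 Ftan 16.4 Frad -3.8 Fz 0.9 yawerr(+turn) -0.081 jx [-0.52  0.65  2.22]
t 19.8167 pos [ 0.5062 -0.0615  0.0808] F [-5.  16.   0.9] shift now-axes mm [ 1.  35.4 -0.6] rotvec [ 0.016 -0.016  0.02 ] shift target-axes [ 1.7 35.4 -1.2] j [-0.52  0.2   0.65  1.97 -0.14  1.04  2.22]
```

```bash
python3 -m pendant '0 0 0 0 0 0 28;0 0 0 0 4 0 28;0 0 0 0 4 0 28;0 0 0 0 4 0 28;0 0 .01 0 4 0 28;0 0 .01 0 4 0 28;0 0 .01 0 4 0 28;0 0 .02 0 4 0 28;0 0 .02 0 4 0 28;0 0 .02 0 4 0 28' | grep -E 'force|rot';python3 q.py
python3 -m pendant '0 0 0 0 0 0 28;0 0 0 0 0 0 28;0 0 0 0 0 0 28;0 0 0 0 0 0 28;0 0 0 0 4 0 28;0 0 0 0 4 0 28;0 0 .01 0 4 0 28;0 0 .02 0 4 0 28;0 0 .02 0 4 0 28;0 0 .02 0 4 0 28' | grep -E 'force|rot';python3 q.py
```

```text
tool_rot: [3.132, -0.018, -2.792]
ft_force: [-0.6, -0.6, -0.8]
t 20.65 th -0.265 r 127.5 z 81.7 Ftan -0.4 Frad 0.7 Fz -0.8 yawerr(+turn) 0.112 jx [-0.59  0.64  2.02]
tool_rot: [-3.139, -0.009, -2.869]
ft_force: [3.1, -4.5, -3.3]
t 21.48 th -0.112 r 128.5 z 82.8 Ftan -4.8 Frad -2.7 Fz -3.3 yawerr(+turn) 0.187 jx [-0.63  0.63  1.88]
```

```bash
python3 -m pendant '0 0 .04 0 0 0 28;0 0 .04 0 0 0 28;0 0 .03 0 0 0 28;0 0 .03 0 0 0 28;0 0 .02 0 4 0 28;0 0 .02 0 4 0 28;0 0 .02 0 4 0 28;0 0 .02 0 4 0 28;0 0 .02 0 4 0 28;0 0 .02 0 4 0 28' | grep -E 'force|rot';python3 q.py
```

```text
tool_rot: [-3.123, 0.002, 3.131]
ft_force: [2.2, -5.7, -1.5]
t 22.32 th 0.013 r 126.6 z 83.2 Ftan -5.6 Frad -2.4 Fz -1.5 yawerr(+turn) 0.030 jx [-0.68  0.64  1.54]
```

```bash
python3 -m pendant '0 0 0 0 0 0 28;0 0 0 0 0 0 28;0 0 0 0 0 0 28;0 0 0 0 0 0 28;0 0 0 0 0 0 28;0 0 .02 0 4 0 28;0 0 .02 0 4 0 28;0 0 .02 0 4 0 28;0 0 .02 0 4 0 28;0 0 .02 0 4 0 28' | grep -E 'force|rot';python3 q.py
```

```text
tool_rot: [-3.115, 0.006, 3.023]
ft_force: [0.9, -5.7, -0.8]
t 23.15 th 0.116 r 126.2 z 83.1 Ftan -5.5 Frad -1.7 Fz -0.8 yawerr(+turn) 0.024 jx [-0.71  0.63  1.4 ]
```

```bash
python3 -m pendant '0 0 0 0 0 0 28;0 0 0 0 0 0 28;0 0 0 0 0 0 28;0 0 0 0 0 0 28;0 0 0 0 0 0 28;0 0 .02 0 4 0 28;0 0 .02 0 4 0 28;0 0 .02 0 4 0 28;0 0 .02 0 4 0 28;0 0 .02 0 4 0 28' | grep -E 'force|rot';python3 q.py
```

```text
tool_rot: [-3.102, 0.009, 2.914]
ft_force: [-0.1, -8.9, 3.1]
t 23.98 th 0.183 r 125.5 z 82.9 Ftan -8.7 Frad -1.7 Fz 3.1 yawerr(+turn) -0.018 jx [-0.73  0.63  1.26]
```

```bash
python3 -m pendant '0 0 0 0 0 0 28;0 0 0 0 0 0 28;0 0 0 0 0 0 28;0 0 0 0 0 0 28;0 0 0 0 0 0 28;0 0 0 0 0 0 28;0 0 .02 0 4 0 28;0 0 .02 0 4 0 28;0 0 .02 0 4 0 28;0 0 .02 0 4 0 28' | grep -E 'force|rot';python3 q.py
```

```text
tool_rot: [-3.087, 0.01, 2.824]
ft_force: [-3.3, -11.3, 4.3]
t 24.82 th 0.215 r 124.7 z 82.7 Ftan -11.7 Frad 0.5 Fz 4.3 yawerr(+turn) -0.076 jx [-0.75  0.64  1.16]
```

The force climbed from 5.5 to 8.7 to 11.7 N well short of the hard stop (th ≈ 0.2), so the halves are met and firm. I'll stop here, open and rise.

```bash
python3 -m pendant '0 0 0 0 0 0 28;0 0 0 0 -1 0 36;0 0 0 0 0 0 46;0 0 0 0 0 0 46;0 0 0 0 0 0 46;0 0 0 0 0 0 46;-.02 0 0 0 0 0 46;-.02 0 0 0 0 0 46;0 0 0 0 0 -3 46;0 0 0 0 0 -5 46'; python3 q.py
python3 -m pendant '0 0 0 0 0 -6 46;0 0 0 0 0 -8 46;0 0 0 0 0 -8 46;0 0 0 0 0 -8 46;0 0 0 0 0 -8 46;0 0 0 0 0 -8 46;0 0 0 0 0 -8 46;0 0 0 0 0 -8 46;0 0 0 0 0 -8 46;0 0 0 0 0 0 46'; python3 q.py
```

```text
clock: 25.65
eef_pos: [0.4927, 0.0348, 0.0901]
tool_rot: [-3.132, 0.005, 2.826]
ft_force: [-0.5, -0.0, 0.0]
gripper_width: 0.538
t 25.65 th 0.225 r 127.6 z 90.1 Ftan -0.2 Frad 0.5 Fz 0.0 yawerr(+turn) -0.064 jx [-0.73  0.64  1.2 ]
clock: 26.48
eef_pos: [0.4943, 0.0379, 0.171]
tool_rot: [-3.138, 0.008, 2.827]
ft_force: [0.3, -0.3, 0.2]
gripper_width: 0.535
t 26.48 th 0.251 r 126.9 z 171.0 Ftan -0.2 Frad -0.4 Fz 0.2 yawerr(+turn) -0.036 jx [-0.76  0.64  1.13]
```

Clear of the knob. I'll move aside to -y, then take a final look.

```bash
python3 -m pendant '0 0 0 0 0 -20 46;0 0 0 0 0 -20 46;0 0 0 0 -10 -10 46;0 0 0 0 -30 0 46;0 0 0 0 -30 0 46;0 0 0 0 -30 0 46;0 0 0 0 -30 0 46;0 0 0 0 -30 0 46;0 0 0 0 0 0 46;0 0 0 0 0 0 46'|head -2
python3 - <<'E'
from h import *
g=grab('top','t7.png'); w=grab('side','s7.png'); 
cv2.imwrite('pics/c7.png',np.vstack([cv2.resize(g['pixels'][140:290,150:440],(580,300),interpolation=2),cv2.resize(w['pixels'][180:330,170:460],(580,300),interpolation=2)]))
E
```

```text
clock: 27.32
eef_pos: [0.4395, -0.1238, 0.2227]
```

View pics/c7.png

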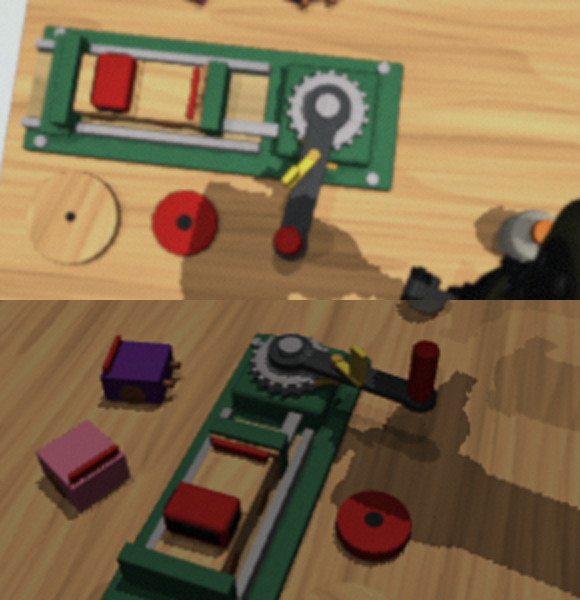

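The halves are joined with no gap (top panel, joint near (135,85)), the jaw is against the rear half, and the lever is on the clamping side. The arm is clear of everything.

```bash
python3 -c "
from h import *
s,_=pose(); print(s['clock'],s['ft_force'].round(1)); print(ctrl.hand_in())"
```

```text
27.4167 [ 0.7 -0.3  0.7]
the job is handed in; nothing more can be done
None
```

I flipped the yellow lever to the clamping side and drew the truck halves together with three strokes of the handle. I then let go and handed the job in at 27.4 s.

- **Grip:** on the last stroke the force at the knob rose from about 5.5 N to 8.7 N and then 11.7 N, at a handle angle of about +0.2 rad. That is inside the 9 to 13 N range and well short of the hard stop at +0.52. I did not measure the force at the jaw itself.
- **Final pictures:** the halves show no visible gap, and the jaw is against the rear half. The lever is on the clamping side, the other things look undisturbed and the gripper is clear with no load on it.
- **What went less well:** on the last return swing the handle ran onto its open-side hard stop at about 16 N on the knob. The second clamping stroke ended at or very near the other stop, with little force. On some strokes the tool also drifted up to 11 mm radially and tilted slightly, and I corrected this along the way.

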